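# Find the rattling parts case and hold it out

## Task

One of the three sealed blue parts cases has something loose inside: pick the cases up one at a time, shake each in the air by rocking it end over end (clearly, some 20 to 30 degrees each way), and stand it upright along a bay of the aluminium tray before you take the next, so that they make a neat row. Then present the one that rattles: finish while holding it level and still above the round green pad at the front, its underside at least 10 cm (say 13 cm) above the table, the two quiet cases standing in their bays (if the last one rattles, it can go straight to the pad). Leave the ink jar, tape roll, spray bottle, ink knife and squeegee where they are.

Things in the scene. Friction and masses are not known exactly. Their poses are not given: they have to be found in the camera images.
- case_a: sealed blue plastic case, black lid with a white label, a steel latch on each end. 130 mm long (its x; latches 3 mm more each end, looks only), 60 mm wide (its y: grip across this), 54 mm tall, 0.4 to 0.65 kg with contents. Origin at the centre of its underside, z up. The three look alike; which one rattles changes every time and the letters tell nothing
- case_b: as case_a. The contents of a case (0.18 to 0.28 kg, unseen) are either packed tight in its middle (quiet), or one loose steel ball that rolls freely along the case's length, up to 41 mm either way from the middle, when it is tipped: the load shifts to the low end and knocks there (it rattles). Exactly one case has the ball
- case_c: as case_a and case_b
- tray: fixed low aluminium tray, 164 mm (its x) by 310 mm (its y), floor 4 mm above the table, with three bays side by side along its y; origin on the table under its centre
- bay0 (a point): centre of the left (+y) bay's yellow floor, 4 mm above the table, axes as the tray's; the bay is 148 mm long along the tray's x and 77 mm wide, between ribs that rise 8 mm above its floor (top 12 mm above the table); bay centres are 100 mm apart
- bay1 (a point): centre of the middle bay's yellow floor, 4 mm above the table, axes as the tray's; the bay is 148 mm long along the tray's x and 77 mm wide, between ribs that rise 8 mm above its floor (top 12 mm above the table); bay centres are 100 mm apart
- bay2 (a point): centre of the right (-y) bay's yellow floor, 4 mm above the table, axes as the tray's; the bay is 148 mm long along the tray's x and 77 mm wide, between ribs that rise 8 mm above its floor (top 12 mm above the table); bay centres are 100 mm apart
- pad: round green pad with a white ring, 84 mm across and 2 mm thick, fixed on the table at the front; origin at the centre of its underside
- ink_jar: small black ink jar, 54 mm across, 62 mm tall, bystander; origin under its centre
- tape_roll: roll of tan tape lying flat, 72 mm across, 24 mm tall, bystander; origin under its centre
- spray_bottle: white spray bottle with a red trigger, 68 mm across, 207 mm tall, bystander; origin under its centre
- ink_knife: ink knife (spatula) lying flat beyond the cases on the right, bystander; origin under its middle
- squeegee: wooden squeegee with a yellow blade, 240 mm long, 30 mm tall, lying across at the far side, bystander; origin under its wooden bar

How it is judged:
On the way, in this order (a step that is already met when the one before it is completed fails the run):
1. a case held clear of the table is tipped towards one end (((height (world z) of case_a above 0.035 m and contact force between the fingers and case_a above 0.5 N and angle between case_a's own z axis and vertical above 0.26 rad) or (height (world z) of case_b above 0.035 m and contact force between the fingers and case_b above 0.5 N and angle between case_b's own z axis and vertical above 0.26 rad) or (height (world z) of case_c above 0.035 m and contact force between the fingers and case_c above 0.5 N and angle between case_c's own z axis and vertical above 0.26 rad))), for 0.02 s.
2. it swings back through level in the air (((height (world z) of case_a above 0.035 m and contact force between the fingers and case_a above 0.5 N and angle between case_a's own z axis and vertical below 0.2 rad) or (height (world z) of case_b above 0.035 m and contact force between the fingers and case_b above 0.5 N and angle between case_b's own z axis and vertical below 0.2 rad) or (height (world z) of case_c above 0.035 m and contact force between the fingers and case_c above 0.5 N and angle between case_c's own z axis and vertical below 0.2 rad))), for 0.02 s.
3. it is tipped again, so it is rocked (((height (world z) of case_a above 0.035 m and contact force between the fingers and case_a above 0.5 N and angle between case_a's own z axis and vertical above 0.26 rad) or (height (world z) of case_b above 0.035 m and contact force between the fingers and case_b above 0.5 N and angle between case_b's own z axis and vertical above 0.26 rad) or (height (world z) of case_c above 0.035 m and contact force between the fingers and case_c above 0.5 N and angle between case_c's own z axis and vertical above 0.26 rad))), for 0.02 s.
4. a case held clear of the table is tipped towards one end, while another case rests in the tray (((height (world z) of case_a above 0.035 m and contact force between the fingers and case_a above 0.5 N and angle between case_a's own z axis and vertical above 0.26 rad and (contact force between tray and case_b above 1 N or contact force between tray and case_c above 1 N)) or (height (world z) of case_b above 0.035 m and contact force between the fingers and case_b above 0.5 N and angle between case_b's own z axis and vertical above 0.26 rad and (contact force between tray and case_a above 1 N or contact force between tray and case_c above 1 N)) or (height (world z) of case_c above 0.035 m and contact force between the fingers and case_c above 0.5 N and angle between case_c's own z axis and vertical above 0.26 rad and (contact force between tray and case_a above 1 N or contact force between tray and case_b above 1 N)))), for 0.02 s.
5. it swings back through level in the air (((height (world z) of case_a above 0.035 m and contact force between the fingers and case_a above 0.5 N and angle between case_a's own z axis and vertical below 0.2 rad) or (height (world z) of case_b above 0.035 m and contact force between the fingers and case_b above 0.5 N and angle between case_b's own z axis and vertical below 0.2 rad) or (height (world z) of case_c above 0.035 m and contact force between the fingers and case_c above 0.5 N and angle between case_c's own z axis and vertical below 0.2 rad))), for 0.02 s.
6. it is tipped again, so it is rocked, while another case rests in the tray (((height (world z) of case_a above 0.035 m and contact force between the fingers and case_a above 0.5 N and angle between case_a's own z axis and vertical above 0.26 rad and (contact force between tray and case_b above 1 N or contact force between tray and case_c above 1 N)) or (height (world z) of case_b above 0.035 m and contact force between the fingers and case_b above 0.5 N and angle between case_b's own z axis and vertical above 0.26 rad and (contact force between tray and case_a above 1 N or contact force between tray and case_c above 1 N)) or (height (world z) of case_c above 0.035 m and contact force between the fingers and case_c above 0.5 N and angle between case_c's own z axis and vertical above 0.26 rad and (contact force between tray and case_a above 1 N or contact force between tray and case_b above 1 N)))), for 0.02 s.
7. a case held clear of the table is tipped towards one end, while both other cases rest in the tray (((height (world z) of case_a above 0.035 m and contact force between the fingers and case_a above 0.5 N and angle between case_a's own z axis and vertical above 0.26 rad and contact force between tray and case_b above 1 N and contact force between tray and case_c above 1 N) or (height (world z) of case_b above 0.035 m and contact force between the fingers and case_b above 0.5 N and angle between case_b's own z axis and vertical above 0.26 rad and contact force between tray and case_a above 1 N and contact force between tray and case_c above 1 N) or (height (world z) of case_c above 0.035 m and contact force between the fingers and case_c above 0.5 N and angle between case_c's own z axis and vertical above 0.26 rad and contact force between tray and case_a above 1 N and contact force between tray and case_b above 1 N))), for 0.02 s.
8. it swings back through level in the air (((height (world z) of case_a above 0.035 m and contact force between the fingers and case_a above 0.5 N and angle between case_a's own z axis and vertical below 0.2 rad) or (height (world z) of case_b above 0.035 m and contact force between the fingers and case_b above 0.5 N and angle between case_b's own z axis and vertical below 0.2 rad) or (height (world z) of case_c above 0.035 m and contact force between the fingers and case_c above 0.5 N and angle between case_c's own z axis and vertical below 0.2 rad))), for 0.02 s.
9. it is tipped again, so it is rocked, while both other cases rest in the tray (((height (world z) of case_a above 0.035 m and contact force between the fingers and case_a above 0.5 N and angle between case_a's own z axis and vertical above 0.26 rad and contact force between tray and case_b above 1 N and contact force between tray and case_c above 1 N) or (height (world z) of case_b above 0.035 m and contact force between the fingers and case_b above 0.5 N and angle between case_b's own z axis and vertical above 0.26 rad and contact force between tray and case_a above 1 N and contact force between tray and case_c above 1 N) or (height (world z) of case_c above 0.035 m and contact force between the fingers and case_c above 0.5 N and angle between case_c's own z axis and vertical above 0.26 rad and contact force between tray and case_a above 1 N and contact force between tray and case_b above 1 N))), for 0.02 s.
At the end, for the whole second after the job is handed in: the rattling case is held by the fingers, still, level within 0.2 rad, underside over 10 cm up, centre within 4 cm of the pad's centre from above; the other two stand on bay floors within 2 cm of bay centres, along the bays within 0.2 rad; bystanders within 4 cm of their places (((distance between loose_part_center and case_a below 0.07 m and height (world z) of case_a above 0.1 m and horizontal distance between case_a and pad below 0.04 m and angle between case_a's own z axis and vertical below 0.2 rad and linear speed of case_a below 0.05 m/s and angular speed of case_a below 0.4 rad/s and contact force between the fingers and case_a above 1 N and ((horizontal distance between case_b and bay0 below 0.02 m or horizontal distance between case_b and bay1 below 0.02 m or horizontal distance between case_b and bay2 below 0.02 m) and z of case_b in the frame of tray below 0.008 m and angle between case_b's own z axis and vertical below 0.1 rad and angle between the x axis of case_b and the x axis of tray, either way round below 0.2 rad and linear speed of case_b below 0.05 m/s) and ((horizontal distance between case_c and bay0 below 0.02 m or horizontal distance between case_c and bay1 below 0.02 m or horizontal distance between case_c and bay2 below 0.02 m) and z of case_c in the frame of tray below 0.008 m and angle between case_c's own z axis and vertical below 0.1 rad and angle between the x axis of case_c and the x axis of tray, either way round below 0.2 rad and linear speed of case_c below 0.05 m/s)) or (distance between loose_part_center and case_b below 0.07 m and height (world z) of case_b above 0.1 m and horizontal distance between case_b and pad below 0.04 m and angle between case_b's own z axis and vertical below 0.2 rad and linear speed of case_b below 0.05 m/s and angular speed of case_b below 0.4 rad/s and contact force between the fingers and case_b above 1 N and ((horizontal distance between case_a and bay0 below 0.02 m or horizontal distance between case_a and bay1 below 0.02 m or horizontal distance between case_a and bay2 below 0.02 m) and z of case_a in the frame of tray below 0.008 m and angle between case_a's own z axis and vertical below 0.1 rad and angle between the x axis of case_a and the x axis of tray, either way round below 0.2 rad and linear speed of case_a below 0.05 m/s) and ((horizontal distance between case_c and bay0 below 0.02 m or horizontal distance between case_c and bay1 below 0.02 m or horizontal distance between case_c and bay2 below 0.02 m) and z of case_c in the frame of tray below 0.008 m and angle between case_c's own z axis and vertical below 0.1 rad and angle between the x axis of case_c and the x axis of tray, either way round below 0.2 rad and linear speed of case_c below 0.05 m/s)) or (distance between loose_part_center and case_c below 0.07 m and height (world z) of case_c above 0.1 m and horizontal distance between case_c and pad below 0.04 m and angle between case_c's own z axis and vertical below 0.2 rad and linear speed of case_c below 0.05 m/s and angular speed of case_c below 0.4 rad/s and contact force between the fingers and case_c above 1 N and ((horizontal distance between case_a and bay0 below 0.02 m or horizontal distance between case_a and bay1 below 0.02 m or horizontal distance between case_a and bay2 below 0.02 m) and z of case_a in the frame of tray below 0.008 m and angle between case_a's own z axis and vertical below 0.1 rad and angle between the x axis of case_a and the x axis of tray, either way round below 0.2 rad and linear speed of case_a below 0.05 m/s) and ((horizontal distance between case_b and bay0 below 0.02 m or horizontal distance between case_b and bay1 below 0.02 m or horizontal distance between case_b and bay2 below 0.02 m) and z of case_b in the frame of tray below 0.008 m and angle between case_b's own z axis and vertical below 0.1 rad and angle between the x axis of case_b and the x axis of tray, either way round below 0.2 rad and linear speed of case_b below 0.05 m/s))) and distance of each of ink_jar, tape_roll, spray_bottle, ink_knife, squeegee from where it was at the start of the episode below 0.04 m); the arm keeps its last pose, push and grip.
It fails at once if the small black ink jar is moved more than 4 cm (distance of ink_jar from where it was at the start of the episode above 0.04 m).
It fails at once if the roll of tape is moved more than 4 cm (distance of tape_roll from where it was at the start of the episode above 0.04 m).
It fails at once if the spray bottle is moved more than 4 cm (distance of spray_bottle from where it was at the start of the episode above 0.04 m).
It fails at once if the ink knife is moved more than 4 cm (distance of ink_knife from where it was at the start of the episode above 0.04 m).
It fails at once if the squeegee is moved more than 4 cm (distance of squeegee from where it was at the start of the episode above 0.04 m).
It also fails if it takes over 72 s, if anything falls off the work surface, if the arm or the gripper's body presses on something with over 40 N, if the wrist force passes 120 N, or if a joint passes its speed limit or range.

## Robot

A 6-joint arm with a two-finger parallel gripper is mounted at the origin on the work surface. World frame = base frame: x ahead of the robot, y to its left, z up, the work surface at z = 0. Lengths are in m, angles in rad, forces in N, time in s.
With the tool pointing down it reaches from about 0.3 to 0.875 m from the base axis. Payload 6.4 kg.
Tool frame: the origin (TCP) lies at the very end of the fingers, on their centre line; the grasp point (between the pads) lies 19 mm behind it; z points along the fingers, y is the line along which they close (so a half turn about z gives the same grasp; the last joint's range is limited). The gripper opens to 85 mm and grips with 20 to 120 N. Pads are 22 mm wide; open, the fingers measure 114 mm over their backs; the gripper's body (76 mm by 85 mm) begins 54 mm behind the grasp point. The pads swing forward as they close: fully open they stand 13 mm farther back than shut.
Start: joints at [-1.323, 0.181, 1.607, -0, 1.354, -0.206], TCP at [0.252, -0.517, 0.231] pointing down, gripper open.
Joint ranges: [-2.99, 2.99], [-0.89, 2.07], [0.3, 2.58], [-1.14, 4.28], [0, 2.63], [-3.12, 3.12]. Speed limits (rad/s): [2.57, 2.57, 3.01, 3.14, 3.14, 3.14].

## Interface

Orientations are given as a unit quaternion [w, x, y, z].
In Python, from bench import ctrl, imaging gives the robot as it stands (ctrl), with the cameras (imaging).
- The arm moves only by the shell command python3 jog.py 'ROWS'. ROWS is one flat JSON list of numbers that holds 1 to 10 rows one after another, with no inner brackets; each row has 7 numbers: dx, dy, dz in a scale on which 1.0 is 1 m, then a rotation vector rx, ry, rz in parts of the range, where 1.0 means pi rad, then the opening from 0.0 (shut) to 1.0 (fully open); each row is the pose to reach, as a shift and turn from the pose commanded when the command began, along the tool's axes at that moment; what a row does not reach only later rows make up. A row lasts 1/8 s, in which the tool goes at most 0.0625 m and 0.188 rad, less where a joint would pass 70% of its speed; a pose out of reach is approached as far as the arm can. The fingers move at their own pace and stop on an object; the grip force is fixed at half the most. Time passes only in rows, so rows that do not move let the fingers close. It prints the time, the measured TCP pose, the force, the opening and the grip force at its end. Shift and turn numbers lie between -1 and 1, and a call with a number outside is refused. Input that does not fit is refused with a message, and nothing moves.
- ctrl.get_obs(): the state, without advancing time (a new reading comes with each control period).
- imaging.camera(name): name is "side" or "top"; returns the picture (384x512x3 uint8, blue, green, red); there is no depth.
- imaging.camera_params(name): a dict with "fovy" (degrees; the focal length in pixels is half the picture's height over the tangent of half this angle, whatever the lens; pixels are square), "cx", "cy" (the principal point, pixels), "view" (4x4, takes a point from world to camera coordinates). Camera axes: x right, y up, looking along -z (the intrinsics and any distortion apply to the point x, -y, -z); pixel columns grow to the right and rows downward; lengths in m; the calibration is good to about 2 mm. A picture is of the moment at which its call begins. camera_params takes no time and is no camera call.
- ctrl.hand_in(): hands the job in; it is judged then, once.
The state is a dict: "time_s": time; "q": joint angles; "dq": joint speeds; "joint_efforts": joint torques, N m; "eef_pos": TCP position; "eef_rot": TCP orientation; "wrist_force": force on the tool from outside, world axes, zero at the start; "torque": the same for the moment, N m; "opening": opening from 0.0 (shut) to 1.0 (fully open); "grasp_force": force on a finger pad.
Only numpy, scipy, OpenCV 4.12 (cv2) and the standard library are available. Lean on these libraries where they do the work, as an engineer would, in place of code of your own. Each camera call takes 0.05 s, during which the arm holds its last target. There are 200 camera calls.

## Working session

There is one attempt and no reset: what is moved stays moved. The work goes in short steps, Python scripts to look and compute and a shell command to move; the robot and the scene stay as the last step left them, time stands still between calls to the robot, and variables do not carry over. Pictures are saved under pics/ and viewed, at most 10 in all, crops included, and the job is handed in when it is done.

```bash
ls; mkdir -p pics
python3 - <<'E'
from bench import ctrl, imaging
import cv2
for n in("top","side"):
    cv2.imwrite(f"pics/{n}0.png",imaging.camera(n)); print(imaging.camera_params(n))
print(ctrl.get_obs())
E
```

```text
bench.py
jog.py
pics
{'fovy': 53.535066167609415, 'cx': 252.3070318717616, 'cy': 195.71421646478927, 'view': array([[ 0.01960655, -0.99977513,  0.00807937, -0.0409824 ],
       [ 0.9960672 ,  0.02023092,  0.08626028, -0.60022971],
       [-0.08640433,  0.00635633,  0.99623987, -1.02181478],
       [ 0.        ,  0.        ,  0.        ,  1.        ]])}
{'fovy': 48.14373912649492, 'cx': 255.77921718795116, 'cy': 190.15779409274649, 'view': array([[ 0.99566545, -0.09244648,  0.01019596, -0.5963063 ],
       [ 0.04917867,  0.61634477,  0.7859393 , -0.04722326],
       [-0.07894155, -0.78203119,  0.61821959, -1.05718612],
       [ 0.        ,  0.        ,  0.        ,  1.        ]])}
{'time_s': 0.1, 'q': array([-1.32331149e+00,  1.81452208e-01,  1.60790506e+00, -1.52897418e-05,
        1.35379338e+00, -2.06323101e-01]), 'dq': array([ 0.00157459, -0.00150625, -0.0027927 ,  0.0014296 , -0.00090989,
        0.00050751]), 'joint_efforts': array([ 8.29377204e-04, -4.45883417e+01, -3.52231729e+01, -2.30637779e-04,
        4.24566228e-03, -2.65286502e-05]), 'eef_pos': array([ 0.25195112, -0.51631339,  0.23048384]), 'eef_rot': array([-7.78679604e-04,  9.74366885e-01,  2.24963478e-01, -2.34940402e-05]), 'wrist_force': array([ 0.79763576, -0.32704253,  0.16202304]), 'torque': array([ 0.01942779, -0.02957469, -0.00894546]), 'grasp_force': 0.0, 'opening': 0.9989051191271792}
```

View pics/top0.png

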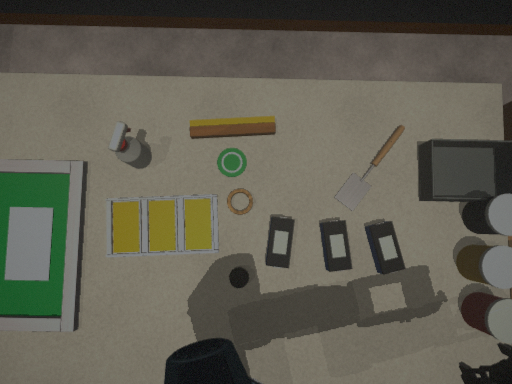

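View pics/side0.png

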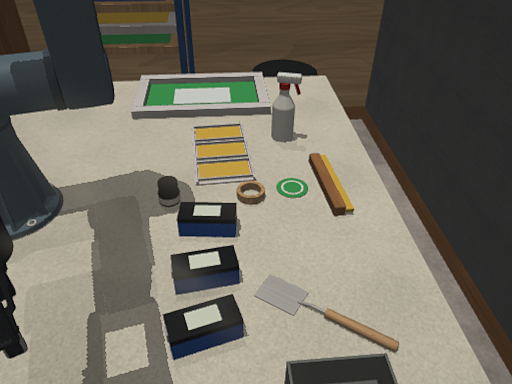

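Top view: cases at about (280,242), (335,245), (384,247); bays at (126,226), (162,224), (199,223); pad (232,162), tape (240,201), jar (239,277), spray bottle (128,145). Next I'll measure these precisely, using both cameras.

```bash
cat > h.py <<'E'
import cv2, numpy as np
from bench import ctrl, imaging
def ray(n,uv):
    p=imaging.camera_params(n); f=192/np.tan(np.radians(p["fovy"]/2)); V=p["view"]
    d=np.array([(uv[0]-p["cx"])/f,-(uv[1]-p["cy"])/f,-1]); R=V[:3,:3]
    return -R.T@V[:3,3], R.T@d
def plane(n,uv,z):
    c,d=ray(n,uv); return c+d*(z-c[2])/d[2]
def blobs(img,mask,roi,amin):
    x0,y0,x1,y1=roi; m=np.zeros(img.shape[:2],np.uint8); m[y0:y1,x0:x1]=mask[y0:y1,x0:x1]*255
    cs=cv2.findContours(m,cv2.RETR_EXTERNAL,cv2.CHAIN_APPROX_NONE)[0]
    out=[]
    for c in cs:
        if cv2.contourArea(c)<amin: continue
        M=cv2.moments(c); out.append(((M["m10"]/M["m00"],M["m01"]/M["m00"]),c))
    return sorted(out,key=lambda t:t[0][0])
def world_rect(n,c,z):
    w=np.array([plane(n,p,z)[:2] for p in c[:,0].astype(float)],np.float32)*1000
    (cx,cy),(a,b),ang=cv2.minAreaRect(w)
    if a<b: a,b=b,a; ang+=90
    return np.round([cx,cy,a,b,(ang+90)%180-90],1)
E
python3 - <<'E'
from h import *
for n,zs in(("top",0),("side",1)):
    im=cv2.imread(f"pics/{n}0.png"); hsv=cv2.cvtColor(im,cv2.COLOR_BGR2HSV); H,S,V=cv2.split(hsv)
    yel=(H>20)&(H<32)&(S>150)&(V>90); wh=(S<70)&(V>110)
    gr=(H>50)&(H<85)&(S>120)
    dark=(V<75)
    if n=="top": R=[(100,190,220,260),(262,210,410,275),(210,140,250,180)]
    else: R=[(185,120,260,185),(170,195,250,335),(270,170,315,205)]
    for (c,k) in blobs(im,yel,R[0],150): print(n,"bay",np.round(c,1),world_rect(n,k,.004))
    for (c,k) in blobs(im,wh,R[1],60): print(n,"label",np.round(c,1),world_rect(n,k,.054))
    for (c,k) in blobs(im,gr,R[2],60): print(n,"pad",np.round(c,1),world_rect(n,k,.002))
    if n=="top":
        for (c,k) in blobs(im,dark,R[1],300): print(n,"dark",np.round(c,1),world_rect(n,k,.054))
im=cv2.imread("pics/top0.png")[130:290,100:420]
cv2.imwrite("pics/crop.png",cv2.convertScaleAbs(cv2.resize(im,None,fx=2.5,fy=2.5,interpolation=cv2.INTER_CUBIC),alpha=1.6))
E
```

```text
top bay [125.5 226.8] [509.6 322.2 136.7  69.4   2.9]
top bay [161.5 225.2] [516.  222.3 136.9  69.2   4.3]
top bay [197.4 223.8] [521.5 122.6 136.6  69.    3.5]
top label [324.5 240.9] [ 480.2 -253.9  394.5  169.   -88.9]
top label [387.8 247.2] [ 468.8 -391.4   58.1   34.2   15.7]
top pad [231.3 162.2] [696.5  31.7  77.5  76.6   1.6]
top dark [279.4 241.7] [ 478.  -103.1  131.5   62.9   -6. ]
top dark [335.1 245.4] [ 471.5 -250.7  131.9   70.8    7.9]
top dark [384.4 247.6] [ 468.  -381.9  137.5   75.8   15.8]
side bay [217.5 131.9] [509.3 328.9 136.5  57.7   3.4]
side bay [220.6 149.2] [515.4 228.  137.3  56.2   3. ]
side bay [223.9 168.7] [521.6 127.1 136.2  59.3   3.3]
side label [202.3 316.3] [ 468.  -389.    60.7   37.5   15.6]
side label [206.8 210. ] [ 476.4 -103.4   61.1   34.9   -4.6]
side label [210.8 262.8] [ 472.8 -237.3  376.1  178.4   85.4]
side pad [291.9 187.4] [698.   33.   79.6  77.7  -4.6]
```

View pics/crop.png

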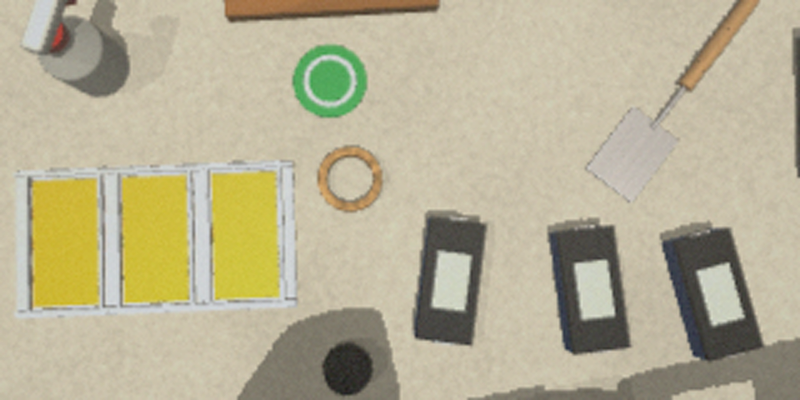

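```bash
cat >> h.py <<'E'
from scipy.spatial.transform import Rotation as Rn
def delta(pos,yaw_deg,pitch=0):
    """tool-axes shift/rotvec from measured pose to pos, tool down, tool x at yaw (mod 180)"""
    o=ctrl.get_obs(); R0=Rn.from_quat(o["eef_rot"],scalar_first=True); best=None
    for k in (0,180):
        R1=Rn.from_euler("z",yaw_deg+k,degrees=True)*Rn.from_euler("x",180,degrees=True)
        r=(R0.inv()*R1).as_rotvec()
        if best is None or np.linalg.norm(r)<np.linalg.norm(best): best=r
    d=R0.inv().apply(np.array(pos)-o["eef_pos"])
    print("d",np.round(d,4),"r",np.round(best,4),"t",round(o["time_s"],2),"q6",round(o["q"][5],2))
E
python3 - <<'E'
from h import *
for n,roi in(("top",(325,225,350,268)),("side",(185,245,232,278))):
    im=cv2.imread(f"pics/{n}0.png"); H,S,V=cv2.split(cv2.cvtColor(im,cv2.COLOR_BGR2HSV))
    for (c,k) in blobs(im,(S<70)&(V>110),roi,60): print(n,np.round(c,1),world_rect(n,k,.054))
for n,roi in(("top",(268,225,292,265)),):
    im=cv2.imread(f"pics/{n}0.png"); H,S,V=cv2.split(cv2.cvtColor(im,cv2.COLOR_BGR2HSV))
    for (c,k) in blobs(im,(S<70)&(V>110),roi,60): print(n,np.round(c,1),world_rect(n,k,.054))
print("spray",plane("top",(130,152),0.1),"jar",plane("top",(239,277),.06),"tape",plane("top",(240,201),.024))
delta((.477,-.103,.13),-5.3)
E
```

```text
top [337.4 245.2] [ 471.2 -257.2   57.7   34.4    8.2]
side [198.6 247.2] [ 476.8 -219.8   90.7   20.     2.1]
side [203.9 259.6] [ 470.4 -255.2   60.9   37.8    7.9]Traceback (most recent call last):
  File "<stdin>", line 7, in <module>
  File "h.py", line 18, in world_rect
    w=np.array([plane(n,p,z)[:2] for p in c[:,0].astype(float)],np.float32)*1000
                ~~~~~^^^^^^^
  File "h.py", line 8, in plane
    c,d=ray(n,uv); return c+d*(z-c[2])/d[2]
        ~~~^^^^^^
  File "h.py", line 4, in ray
    p=imaging.camera_params(n); f=192/np.tan(np.radians(p["fovy"]/2)); V=p["view"]
ValueError: time passes only in moves, steps and waits
```

```bash
sed -i 's/^def ray/import functools\ncp=functools.lru_cache(imaging.camera_params)\ndef ray/; s/p=imaging.camera_params(n)/p=cp(n)/' h.py
python3 - <<'E'
from h import *
print("spray",plane("top",(130,152),0.1),"jar",plane("top",(239,277),.06),"tape",plane("top",(240,201),.024))
delta((.477,-.103,.13),-5.3)
E
```

```text
spray [0.70117537 0.28884033 0.1       ] jar [0.38399555 0.0018245  0.06      ] tape [0.58580999 0.00459939 0.024     ]
d [ 0.3834 -0.2727  0.101 ] r [-1.600e-03  1.000e-04  5.463e-01] t 0.1 q6 -0.21
```

Units first: turns go in shares of pi rad. So 0.546 rad / 3.1416 = 0.1738.

```bash
python3 jog.py '[0.383, -0.273, 0.1, 0, 0, 0.1738, 1, 0.383, -0.273, 0.1, 0, 0, 0.1738, 1, 0.383, -0.273, 0.1, 0, 0, 0.1738, 1, 0.383, -0.273, 0.1, 0, 0, 0.1738, 1, 0.383, -0.273, 0.1, 0, 0, 0.1738, 1, 0.383, -0.273, 0.1, 0, 0, 0.1738, 1, 0.383, -0.273, 0.1, 0, 0, 0.1738, 1, 0.383, -0.273, 0.1, 0, 0, 0.1738, 1, 0.383, -0.273, 0.1, 0, 0, 0.1738, 1, 0.383, -0.273, 0.1, 0, 0, 0.1738, 1]'; python3 -c "
from h import *
delta((.477,-.103,.012),-5.3)"
```

```text
time_s: 1.35
eef_pos: [0.4764, -0.1036, 0.1311]
eef_rot: [0.0, 0.999, -0.046, -0.0]
wrist_force: [-0.7, 0.6, -0.2]
opening: 1.001
grasp_force: 0.0
d [ 0.0006 -0.0006  0.1191] r [0.0002 0.0006 0.0011] t 1.35 q6 1.2
```

```bash
python3 jog.py '[0, 0, 0.06, 0, 0, 0, 1, 0, 0, 0.1, 0, 0, 0, 1, 0, 0, 0.119, 0, 0, 0, 1, 0, 0, 0.119, 0, 0, 0, 1, 0, 0, 0.119, 0, 0, 0, 0, 0, 0, 0.119, 0, 0, 0, 0, 0, 0, 0.119, 0, 0, 0, 0, 0, 0, 0.119, 0, 0, 0, 0, 0, 0, 0.119, 0, 0, 0, 0, 0, 0, 0.119, 0, 0, 0, 0]'
```

```text
time_s: 2.6
eef_pos: [0.4779, -0.1047, 0.014]
eef_rot: [0.001, 0.999, -0.046, 0.001]
wrist_force: [-1.7, -3.2, 7.8]
opening: 0.696
grasp_force: 66.0
```

```bash
python3 jog.py '[0, 0, -0.04, 0, 0, 0, 0, 0, 0, -0.09, 0, 0, 0, 0, 0, 0, -0.14, 0, 0, 0, 0, 0, 0, -0.16, 0, 0, 0, 0, 0, 0, -0.16, 0, 0, 0, 0, 0, 0, -0.16, 0, 0, 0, 0, 0, 0, -0.16, 0, 0, 0, 0]'
cat > m.py <<'E'
from h import *
o=ctrl.get_obs(); R=Rn.from_quat(o["eef_rot"],scalar_first=True)
print("F tool",np.round(R.inv().apply(o["wrist_force"]),2),"T tool",np.round(R.inv().apply(o["torque"]),4))
E
python3 m.py
python3 jog.py '[0, 0, 0, 0, 0.0477, 0, 0, 0, 0, 0, 0, 0.0955, 0, 0, 0, 0, 0, 0, 0.1401, 0, 0, 0, 0, 0, 0, 0.1401, 0, 0, 0, 0, 0, 0, 0.1401, 0, 0, 0, 0, 0, 0, 0.1401, 0, 0, 0, 0, 0, 0, 0.1401, 0, 0, 0, 0, 0, 0, 0.1401, 0, 0]'; python3 m.py
```

```text
time_s: 3.48
eef_pos: [0.4755, -0.103, 0.1704]
eef_rot: [-0.001, 0.999, -0.046, -0.002]
wrist_force: [0.1, 0.3, -3.8]
opening: 0.693
grasp_force: 68.8
F tool [ 0.12 -0.33  3.83] T tool [-0.0036 -0.0353  0.056 ]
time_s: 4.47
eef_pos: [0.477, -0.1035, 0.1723]
eef_rot: [0.01, 0.975, -0.045, 0.218]
wrist_force: [0.1, 0.9, -4.9]
opening: 0.695
grasp_force: 68.5
F tool [-2.06 -0.92  4.46] T tool [-0.012  -0.5414  0.0134]
```

To row units: -0.44 rad / 3.1416 = -0.1401.

```bash
python3 jog.py '[0, 0, 0, 0, -0.0477, 0, 0, 0, 0, 0, 0, -0.0955, 0, 0, 0, 0, 0, 0, -0.1401, 0, 0, 0, 0, 0, 0, -0.1401, 0, 0, 0, 0, 0, 0, -0.1401, 0, 0, 0, 0, 0, 0, -0.1401, 0, 0]'; python3 m.py
python3 jog.py '[0, 0, 0, 0, -0.0477, 0, 0, 0, 0, 0, 0, -0.0955, 0, 0, 0, 0, 0, 0, -0.1401, 0, 0, 0, 0, 0, 0, -0.1401, 0, 0, 0, 0, 0, 0, -0.1401, 0, 0, 0, 0, 0, 0, -0.1401, 0, 0, 0, 0, 0, 0, -0.1401, 0, 0, 0, 0, 0, 0, -0.1401, 0, 0]'; python3 m.py
python3 jog.py '[0, 0, 0, 0, 0.0477, 0, 0, 0, 0, 0, 0, 0.0955, 0, 0, 0, 0, 0, 0, 0.1401, 0, 0, 0, 0, 0, 0, 0.1401, 0, 0, 0, 0, 0, 0, 0.1401, 0, 0, 0, 0, 0, 0, 0.1401, 0, 0]'; python3 m.py; python3 -c "
from h import *
delta((.5096,.322,.15),3.4)"
```

```text
time_s: 5.22
eef_pos: [0.4759, -0.1033, 0.1722]
eef_rot: [-0.0, 0.999, -0.046, 0.001]
wrist_force: [0.5, -0.7, -5.1]
opening: 0.697
grasp_force: 68.6
F tool [0.59 0.68 5.14] T tool [-0.0092  0.0463 -0.0678]
time_s: 6.22
eef_pos: [0.4766, -0.1036, 0.1729]
eef_rot: [-0.01, 0.975, -0.045, -0.217]
wrist_force: [-0.2, 0.6, -4.9]
opening: 0.697
grasp_force: 68.6
F tool [ 1.88 -0.63  4.56] T tool [-0.0382  0.5699 -0.0243]
time_s: 6.98
eef_pos: [0.4774, -0.1039, 0.1724]
eef_rot: [0.0, 0.999, -0.046, -0.001]
wrist_force: [0.2, -0.8, -5.5]
opening: 0.691
grasp_force: 68.4
F tool [0.25 0.81 5.45] T tool [0.0331 0.0245 0.0129]
d [-0.0071 -0.427   0.0224] r [ 0.      0.001  -0.1514] t 6.97 q6 1.21
```

To row units: -0.151 rad / 3.1416 = -0.0481.

```bash
python3 jog.py '[-0.001, -0.06, 0, 0, 0, -0.0064, 0, -0.002, -0.12, 0, 0, 0, -0.0127, 0, -0.003, -0.18, 0, 0, 0, -0.0191, 0, -0.004, -0.24, 0, 0, 0, -0.0255, 0, -0.005, -0.3, 0.01, 0, 0, -0.035, 0, -0.006, -0.36, 0.02, 0, 0, -0.0414, 0, -0.007, -0.41, 0.04, 0, 0, -0.0481, 0, -0.007, -0.427, 0.07, 0, 0, -0.0481, 0, -0.007, -0.427, 0.1, 0, 0, -0.0481, 0, -0.007, -0.427, 0.1, 0, 0, -0.0481, 0]';python3 -c "
from h import *
delta((.5096,.322,.018),3.4)"
```

```text
time_s: 8.22
eef_pos: [0.5065, 0.3219, 0.0685]
eef_rot: [0.001, 1.0, 0.03, -0.004]
wrist_force: [0.2, -0.9, -4.0]
opening: 0.691
grasp_force: 69.6
d [ 0.0034 -0.      0.0505] r [0.0028 0.0078 0.0005] t 8.22 q6 1.88
```

```bash
python3 jog.py '[0.002, 0, 0.025, 0, 0, 0, 0, 0.002, 0, 0.042, 0, 0, 0, 0, 0.002, 0, 0.05, 0, 0, 0, 0, 0.002, 0, 0.05, 0, 0, 0, 0, 0.002, 0, 0.05, 0, 0, 0, 0]'; python3 jog.py '[0, 0, 0, 0, 0, 0, 1, 0, 0, 0, 0, 0, 0, 1, 0, 0, 0, 0, 0, 0, 1, 0, 0, -0.05, 0, 0, 0, 1, 0, 0, -0.1, 0, 0, 0, 1, 0, 0, -0.13, 0, 0, 0, 1, 0, 0, -0.13, 0, 0, 0, 1]'; python3 -c "
from h import *
delta((.4709,-.2565,.15),8.1)"
```

```text
time_s: 8.85
eef_pos: [0.5117, 0.3227, 0.0233]
eef_rot: [-0.0, 1.0, 0.029, 0.001]
wrist_force: [-0.3, -0.3, -4.4]
opening: 0.695
grasp_force: 69.9
time_s: 9.72
eef_pos: [0.5131, 0.3233, 0.156]
eef_rot: [-0.001, 1.0, 0.029, 0.003]
wrist_force: [-0.8, 0.4, -0.7]
opening: 0.999
grasp_force: 0.0
d [-0.0763  0.5763  0.0043] r [-0.0018 -0.0066 -0.0824] t 9.72 q6 1.88
```

To row units: -0.082 rad / 3.1416 = -0.0261.

```bash
python3 jog.py '[-0.074, 0.576, 0, 0, 0, -0.0261, 1, -0.074, 0.576, 0, 0, 0, -0.0261, 1, -0.074, 0.576, 0, 0, 0, -0.0261, 1, -0.074, 0.576, 0, 0, 0, -0.0261, 1, -0.074, 0.576, 0, 0, 0, -0.0261, 1, -0.074, 0.576, 0, 0, 0, -0.0261, 1, -0.074, 0.576, 0, 0, 0, -0.0261, 1, -0.074, 0.576, 0, 0, 0, -0.0261, 1, -0.074, 0.576, 0, 0, 0, -0.0261, 1, -0.074, 0.576, 0, 0, 0, -0.0261, 1]'; python3 -c "
from h import *
cv2.imwrite('pics/top1.png',imaging.camera('top')[130:290,90:420])
imaging.camera('top')
delta((.4709,-.2565,.012),8.1)"
```

```text
time_s: 10.98
eef_pos: [0.4698, -0.26, 0.1511]
eef_rot: [-0.0, 0.998, 0.068, -0.001]
wrist_force: [-0.4, 0.7, 0.5]
opening: 1.007
grasp_force: 0.0
d [ 0.0012 -0.0013  0.1391] r [-0.0014  0.0012 -0.0035] t 11.07 q6 0.71
```

View pics/top1.png

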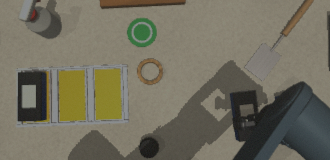

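The first case stands in bay0, label at about (118,225) in full-image pixels. I'll measure it there while I grip the second.

To row units: -0.003 rad / 3.1416 = -0.001.

```bash
python3 jog.py '[0.001, -0.001, 0.06, 0, 0, -0.001, 1, 0.001, -0.001, 0.12, 0, 0, -0.001, 1, 0.001, -0.001, 0.139, 0, 0, -0.001, 1, 0.001, -0.001, 0.139, 0, 0, -0.001, 1, 0.001, -0.001, 0.139, 0, 0, -0.001, 0, 0.001, -0.001, 0.139, 0, 0, -0.001, 0, 0.001, -0.001, 0.139, 0, 0, -0.001, 0, 0.001, -0.001, 0.139, 0, 0, -0.001, 0, 0.001, -0.001, 0.139, 0, 0, -0.001, 0, 0.001, -0.001, 0.139, 0, 0, -0.001, 0]'
python3 - <<'E'
from h import *
im=cv2.imread("pics/top1.png"); big=np.zeros((384,512,3),np.uint8); big[130:290,90:420]=im
H,S,V=cv2.split(cv2.cvtColor(big,cv2.COLOR_BGR2HSV))
for c,k in blobs(big,(S<70)&(V>110),(108,208,132,245),40): print(np.round(c,1),world_rect("top",k,.058))
E
python3 jog.py '[0, 0, -0.04, 0, 0, 0, 0, 0, 0, -0.09, 0, 0, 0, 0, 0, 0, -0.14, 0, 0, 0, 0, 0, 0, -0.16, 0, 0, 0, 0, 0, 0, -0.16, 0, 0, 0, 0, 0, 0, -0.16, 0, 0, 0, 0, 0, 0, -0.16, 0, 0, 0, 0]'; python3 m.py
```

```text
time_s: 12.32
eef_pos: [0.4736, -0.257, 0.016]
eef_rot: [0.001, 0.997, 0.072, 0.002]
wrist_force: [0.5, 2.1, 6.8]
opening: 0.699
grasp_force: 66.6
[118.4 225.8] [510.9 323.3  58.4  34.3   2.8]
time_s: 13.2
eef_pos: [0.4709, -0.255, 0.1715]
eef_rot: [-0.001, 0.997, 0.072, -0.001]
wrist_force: [0.3, -0.6, -4.9]
opening: 0.692
grasp_force: 68.4
F tool [0.2  0.66 4.94] T tool [-0.0238  0.0342 -0.0025]
```

To row units: 0.44 rad / 3.1416 = 0.1401.

```bash
python3 jog.py '[0, 0, 0, 0, 0.0477, 0, 0, 0, 0, 0, 0, 0.0955, 0, 0, 0, 0, 0, 0, 0.1401, 0, 0, 0, 0, 0, 0, 0.1401, 0, 0, 0, 0, 0, 0, 0.1401, 0, 0, 0, 0, 0, 0, 0.1401, 0, 0, 0, 0, 0, 0, 0.1401, 0, 0, 0, 0, 0, 0, 0.1401, 0, 0]'; python3 m.py
python3 jog.py '[0, 0, 0, 0, -0.0477, 0, 0, 0, 0, 0, 0, -0.0955, 0, 0, 0, 0, 0, 0, -0.1401, 0, 0, 0, 0, 0, 0, -0.1401, 0, 0, 0, 0, 0, 0, -0.1401, 0, 0, 0, 0, 0, 0, -0.1401, 0, 0]'; python3 m.py
python3 jog.py '[0, 0, 0, 0, -0.0477, 0, 0, 0, 0, 0, 0, -0.0955, 0, 0, 0, 0, 0, 0, -0.1401, 0, 0, 0, 0, 0, 0, -0.1401, 0, 0, 0, 0, 0, 0, -0.1401, 0, 0, 0, 0, 0, 0, -0.1401, 0, 0, 0, 0, 0, 0, -0.1401, 0, 0, 0, 0, 0, 0, -0.1401, 0, 0]'; python3 m.py
python3 jog.py '[0, 0, 0, 0, 0.0477, 0, 0, 0, 0, 0, 0, 0.0955, 0, 0, 0, 0, 0, 0, 0.1401, 0, 0, 0, 0, 0, 0, 0.1401, 0, 0, 0, 0, 0, 0, 0.1401, 0, 0, 0, 0, 0, 0, 0.1401, 0, 0]'; python3 m.py; python3 -c "
from h import *
delta((.5155,.2223,.07),3.4)"
```

```text
time_s: 14.2
eef_pos: [0.4722, -0.2556, 0.1733]
eef_rot: [-0.016, 0.973, 0.071, 0.217]
wrist_force: [0.4, -0.5, -4.4]
opening: 0.695
grasp_force: 68.1
F tool [-1.57  0.55  4.09] T tool [-0.0087 -0.535   0.0205]
time_s: 14.95
eef_pos: [0.471, -0.2558, 0.173]
eef_rot: [-0.0, 0.997, 0.071, 0.0]
wrist_force: [-0.7, -0.0, -4.4]
opening: 0.694
grasp_force: 68.1
F tool [-0.72 -0.06  4.39] T tool [-0.0152 -0.0278  0.0283]
time_s: 15.95
eef_pos: [0.4717, -0.2561, 0.1738]
eef_rot: [0.016, 0.974, 0.07, -0.217]
wrist_force: [-0.3, 0.4, -4.9]
opening: 0.691
grasp_force: 68.0
F tool [ 1.86 -0.44  4.48] T tool [0.0145 0.5585 0.0066]
time_s: 16.7
eef_pos: [0.4724, -0.2557, 0.1732]
eef_rot: [-0.0, 0.997, 0.072, -0.001]
wrist_force: [-0.5, -0.5, -4.8]
opening: 0.692
grasp_force: 68.1
F tool [-0.53  0.45  4.75] T tool [-0.0313  0.0159 -0.0338]
d [ 0.1117 -0.4668  0.1031] r [-0.0001  0.0013  0.0854] t 16.7 q6 0.71
```

To row units: 0.085 rad / 3.1416 = 0.0271.

```bash
python3 jog.py '[0.014, -0.058, 0, 0, 0, 0.0032, 0, 0.028, -0.116, 0, 0, 0, 0.0064, 0, 0.042, -0.174, 0, 0, 0, 0.0095, 0, 0.056, -0.232, 0, 0, 0, 0.0127, 0, 0.07, -0.29, 0, 0, 0, 0.0159, 0, 0.084, -0.348, 0, 0, 0, 0.0191, 0, 0.097, -0.406, 0.01, 0, 0, 0.0223, 0, 0.11, -0.45, 0.03, 0, 0, 0.0271, 0, 0.112, -0.467, 0.07, 0, 0, 0.0271, 0, 0.112, -0.467, 0.103, 0, 0, 0.0271, 0]';python3 jog.py '[0, 0, 0, 0, 0, 0, 0, 0, 0, 0, 0, 0, 0, 0, 0, 0, 0, 0, 0, 0, 0]'; python3 -c "
from h import *
delta((.5155,.2223,.0195),3.4)"
```

```text
time_s: 17.95
eef_pos: [0.5152, 0.2248, 0.0684]
eef_rot: [0.0, 1.0, 0.031, -0.001]
wrist_force: [0.1, -0.3, -4.7]
opening: 0.695
grasp_force: 68.4
time_s: 18.32
eef_pos: [0.5174, 0.2226, 0.0723]
eef_rot: [-0.0, 1.0, 0.029, 0.002]
wrist_force: [0.9, -0.2, -4.6]
opening: 0.691
grasp_force: 68.4
d [-0.0021  0.0002  0.0527] r [-0.0003 -0.0034 -0.0009] t 18.32 q6 1.71
```

```bash
python3 jog.py '[0, 0, 0.025, 0, 0, 0, 0, 0, 0, 0.042, 0, 0, 0, 0, 0, 0, 0.053, 0, 0, 0, 0, 0, 0, 0.053, 0, 0, 0, 0, 0, 0, 0.053, 0, 0, 0, 0]'; python3 jog.py '[0, 0, 0, 0, 0, 0, 1, 0, 0, 0, 0, 0, 0, 1, 0, 0, 0, 0, 0, 0, 1, 0, 0, -0.05, 0, 0, 0, 1, 0, 0, -0.1, 0, 0, 0, 1, 0, 0, -0.13, 0, 0, 0, 1, 0, 0, -0.13, 0, 0, 0, 1, 0, 0, -0.13, 0, 0, 0, 1]'; python3 -c "
from h import *
delta((.468,-.390,.15),15.6)"
```

```text
time_s: 18.95
eef_pos: [0.5164, 0.2223, 0.019]
eef_rot: [0.0, 1.0, 0.029, 0.0]
wrist_force: [-4.2, -0.9, 8.9]
opening: 0.693
grasp_force: 72.9
time_s: 19.95
eef_pos: [0.5151, 0.2223, 0.1463]
eef_rot: [0.0, 1.0, 0.029, -0.001]
wrist_force: [-0.4, -0.8, -0.2]
opening: 1.002
grasp_force: 0.0
d [-0.083   0.6084 -0.0035] r [ 0.      0.0013 -0.2135] t 19.95 q6 1.71
```

To row units: -0.213 rad / 3.1416 = -0.0678.

```bash
python3 jog.py '[-0.083, 0.608, -0.003, 0, 0, -0.0678, 1, -0.083, 0.608, -0.003, 0, 0, -0.0678, 1, -0.083, 0.608, -0.003, 0, 0, -0.0678, 1, -0.083, 0.608, -0.003, 0, 0, -0.0678, 1, -0.083, 0.608, -0.003, 0, 0, -0.0678, 1, -0.083, 0.608, -0.003, 0, 0, -0.0678, 1, -0.083, 0.608, -0.003, 0, 0, -0.0678, 1, -0.083, 0.608, -0.003, 0, 0, -0.0678, 1, -0.083, 0.608, -0.003, 0, 0, -0.0678, 1, -0.083, 0.608, -0.003, 0, 0, -0.0678, 1]'; python3 jog.py '[0, 0, 0, 0, 0, 0, 1, 0, 0, 0, 0, 0, 0, 1]';python3 -c "
from h import *
big=imaging.camera('top'); cv2.imwrite('pics/top2.png',big)
H,S,V=cv2.split(cv2.cvtColor(big,cv2.COLOR_BGR2HSV))
for roi in ((108,208,132,245),(145,205,172,245)):
  for c,k in blobs(big,(S<70)&(V>110),roi,40): print(np.round(c,1),world_rect('top',k,.058))
delta((.468,-.390,.012),15.6)"
```

```text
time_s: 21.2
eef_pos: [0.4673, -0.3908, 0.148]
eef_rot: [-0.001, 0.991, 0.135, -0.001]
wrist_force: [1.2, 0.5, 0.4]
opening: 1.0
grasp_force: 0.0
time_s: 21.45
eef_pos: [0.4677, -0.3883, 0.1481]
eef_rot: [-0.002, 0.991, 0.135, -0.001]
wrist_force: [0.2, 0.1, -0.7]
opening: 0.995
grasp_force: 0.0
[118.4 225.8] [510.9 323.3  58.4  34.3   2.8]
[157.  225.5] [513.1 221.7  58.   31.8   2.4]
d [-0.0005  0.0026  0.1366] r [-0.0032  0.0011 -0.    ] t 21.5 q6 0.41
```

Both cases are placed well. Third case:

```bash
python3 jog.py '[0, 0.001, 0.06, 0, 0, 0, 1, 0, 0.001, 0.12, 0, 0, 0, 1, 0, 0.001, 0.136, 0, 0, 0, 1, 0, 0.001, 0.136, 0, 0, 0, 1, 0, 0.001, 0.136, 0, 0, 0, 0, 0, 0.001, 0.136, 0, 0, 0, 0, 0, 0.001, 0.136, 0, 0, 0, 0, 0, 0.001, 0.136, 0, 0, 0, 0, 0, 0.001, 0.136, 0, 0, 0, 0, 0, 0.001, 0.136, 0, 0, 0, 0]'; 
python3 jog.py '[0, 0, -0.04, 0, 0, 0, 0, 0, 0, -0.09, 0, 0, 0, 0, 0, 0, -0.14, 0, 0, 0, 0, 0, 0, -0.16, 0, 0, 0, 0, 0, 0, -0.16, 0, 0, 0, 0, 0, 0, -0.16, 0, 0, 0, 0, 0, 0, -0.16, 0, 0, 0, 0]'; python3 m.py
```

```text
time_s: 22.75
eef_pos: [0.4705, -0.3918, 0.0174]
eef_rot: [0.002, 0.991, 0.136, 0.001]
wrist_force: [-0.1, 2.7, 6.4]
opening: 0.696
grasp_force: 67.6
time_s: 23.62
eef_pos: [0.4679, -0.3892, 0.1715]
eef_rot: [-0.002, 0.991, 0.135, -0.001]
wrist_force: [0.4, -0.1, -5.7]
opening: 0.693
grasp_force: 68.1
F tool [0.36 0.21 5.69] T tool [-0.0089  0.0004 -0.0125]
```

To row units: 0.44 rad / 3.1416 = 0.1401.

```bash
python3 jog.py '[0, 0, 0, 0, 0.0477, 0, 0, 0, 0, 0, 0, 0.0955, 0, 0, 0, 0, 0, 0, 0.1401, 0, 0, 0, 0, 0, 0, 0.1401, 0, 0, 0, 0, 0, 0, 0.1401, 0, 0, 0, 0, 0, 0, 0.1401, 0, 0, 0, 0, 0, 0, 0.1401, 0, 0, 0, 0, 0, 0, 0.1401, 0, 0]'; python3 m.py
python3 jog.py '[0, 0, 0, 0, -0.0477, 0, 0, 0, 0, 0, 0, -0.0955, 0, 0, 0, 0, 0, 0, -0.1401, 0, 0, 0, 0, 0, 0, -0.1401, 0, 0, 0, 0, 0, 0, -0.1401, 0, 0, 0, 0, 0, 0, -0.1401, 0, 0]'; python3 m.py
python3 jog.py '[0, 0, 0, 0, -0.0477, 0, 0, 0, 0, 0, 0, -0.0955, 0, 0, 0, 0, 0, 0, -0.1401, 0, 0, 0, 0, 0, 0, -0.1401, 0, 0, 0, 0, 0, 0, -0.1401, 0, 0, 0, 0, 0, 0, -0.1401, 0, 0, 0, 0, 0, 0, -0.1401, 0, 0, 0, 0, 0, 0, -0.1401, 0, 0]'; python3 m.py
python3 jog.py '[0, 0, 0, 0, 0.0477, 0, 0, 0, 0, 0, 0, 0.0955, 0, 0, 0, 0, 0, 0, 0.1401, 0, 0, 0, 0, 0, 0, 0.1401, 0, 0, 0, 0, 0, 0, 0.1401, 0, 0, 0, 0, 0, 0, 0.1401, 0, 0]'; python3 m.py; python3 -c "
from h import *
delta((.697,.032,.152),15.6)"
```

```text
time_s: 24.62
eef_pos: [0.4693, -0.3901, 0.1744]
eef_rot: [-0.03, 0.967, 0.133, 0.216]
wrist_force: [-0.4, -0.1, -5.8]
opening: 0.694
grasp_force: 69.2
F tool [-2.85 -0.06  5.03] T tool [-0.0068 -0.4816  0.027 ]
time_s: 25.38
eef_pos: [0.468, -0.3906, 0.174]
eef_rot: [-0.001, 0.991, 0.135, 0.0]
wrist_force: [0.5, -1.0, -4.1]
opening: 0.692
grasp_force: 69.1
F tool [0.24 1.1  4.12] T tool [-0.0304  0.0422 -0.056 ]
time_s: 26.38
eef_pos: [0.4686, -0.3907, 0.1748]
eef_rot: [0.03, 0.967, 0.132, -0.216]
wrist_force: [-1.0, 0.8, -5.4]
opening: 0.693
grasp_force: 70.6
F tool [ 1.67 -1.05  5.22] T tool [-0.0296  0.4187 -0.0757]
time_s: 27.12
eef_pos: [0.4695, -0.3899, 0.174]
eef_rot: [-0.0, 0.991, 0.136, -0.001]
wrist_force: [0.1, -0.3, -4.7]
opening: 0.694
grasp_force: 70.5
F tool [0.03 0.35 4.71] T tool [-0.0041 -0.206  -0.0239]
d [ 0.3329 -0.3449  0.0217] r [-0.0005  0.0015  0.0009] t 27.12 q6 0.41
```

Case 3's tilt torques are smaller (sum 0.90, against 1.10 for the others) and its level readings differ. That's the sign expected of a load at the low end. I'll confirm with one more rock and repeated readings.

To row units: 0.44 rad / 3.1416 = 0.1401.

```bash
python3 jog.py '[0, 0, 0, 0, 0.0477, 0, 0, 0, 0, 0, 0, 0.0955, 0, 0, 0, 0, 0, 0, 0.1401, 0, 0, 0, 0, 0, 0, 0.1401, 0, 0, 0, 0, 0, 0, 0.1401, 0, 0, 0, 0, 0, 0, 0.1401, 0, 0, 0, 0, 0, 0, 0.1401, 0, 0, 0, 0, 0, 0, 0.1401, 0, 0]' >/dev/null; python3 m.py
for i in 1 2 3; do python3 jog.py '[0, 0, 0, 0, 0, 0, 0, 0, 0, 0, 0, 0, 0, 0]'>/dev/null; python3 m.py; done
python3 jog.py '[0, 0, 0, 0, -0.0573, 0, 0, 0, 0, 0, 0, -0.1146, 0, 0, 0, 0, 0, 0, -0.1719, 0, 0, 0, 0, 0, 0, -0.2292, 0, 0, 0, 0, 0, 0, -0.2801, 0, 0, 0, 0, 0, 0, -0.2801, 0, 0, 0, 0, 0, 0, -0.2801, 0, 0, 0, 0, 0, 0, -0.2801, 0, 0, 0, 0, 0, 0, -0.2801, 0, 0]'>/dev/null; python3 m.py
for i in 1 2 3; do python3 jog.py '[0, 0, 0, 0, 0, 0, 0, 0, 0, 0, 0, 0, 0, 0]'>/dev/null; python3 m.py; done
python3 jog.py '[0, 0, 0, 0, 0.0477, 0, 0, 0, 0, 0, 0, 0.0955, 0, 0, 0, 0, 0, 0, 0.1401, 0, 0, 0, 0, 0, 0, 0.1401, 0, 0, 0, 0, 0, 0, 0.1401, 0, 0]'; python3 -c "
from h import *
delta((.697,.032,.152),15.6)"
```

```text
F tool [-3.    0.37  4.74] T tool [-0.0605 -0.4434 -0.0288]
F tool [-2.   -0.33  4.07] T tool [-0.0365 -0.4749  0.0267]
F tool [-1.81 -0.64  4.66] T tool [-0.031 -0.455  0.007]
F tool [-2.85  0.13  4.6 ] T tool [ 0.0097 -0.4145 -0.0134]
F tool [ 2.44 -0.47  4.21] T tool [-0.0181  0.4885 -0.0071]
F tool [1.81 0.02 4.92] T tool [-0.0281  0.4521 -0.0121]
F tool [ 2.27 -0.78  5.08] T tool [-0.0369  0.5071 -0.0138]
F tool [1.45 0.16 5.14] T tool [-0.0604  0.457  -0.0294]
time_s: 31.38
eef_pos: [0.4687, -0.3904, 0.1744]
eef_rot: [0.0, 0.991, 0.135, -0.001]
wrist_force: [0.9, -0.4, -4.9]
opening: 0.693
grasp_force: 72.4
d [ 0.3333 -0.3456  0.0216] r [-0.0002  0.0024 -0.0006] t 31.38 q6 0.41
```

The confirming rock agrees: sum about 0.92 against 1.10. Case 3 rattles, so I'm taking it to the pad.

```bash
python3 jog.py '[0.033, -0.035, 0, 0, 0, 0, 0, 0.073, -0.076, 0, 0, 0, 0, 0, 0.113, -0.117, 0, 0, 0, 0, 0, 0.153, -0.158, 0, 0, 0, 0, 0, 0.193, -0.2, 0, 0, 0, 0, 0, 0.233, -0.242, 0, 0, 0, 0, 0, 0.273, -0.284, 0.01, 0, 0, 0, 0, 0.31, -0.322, 0.02, 0, 0, 0, 0, 0.333, -0.345, 0.02, 0, 0, 0, 0, 0.333, -0.345, 0.02, 0, 0, 0, 0]'; python3 jog.py '[0, 0, 0, 0, 0, 0, 0, 0, 0, 0, 0, 0, 0, 0, 0, 0, 0, 0, 0, 0, 0, 0, 0, 0, 0, 0, 0, 0, 0, 0, 0, 0, 0, 0, 0, 0, 0, 0, 0, 0, 0, 0]'; python3 -c "
from h import *
cv2.imwrite('pics/side3.png',imaging.camera('side'));cv2.imwrite('pics/top3.png',imaging.camera('top'))
delta((.697,.032,.152),15.6)"
```

```text
time_s: 32.62
eef_pos: [0.6977, 0.0357, 0.153]
eef_rot: [0.0, 0.99, 0.138, -0.001]
wrist_force: [-0.1, -0.4, -4.9]
opening: 0.693
grasp_force: 72.3
time_s: 33.38
eef_pos: [0.697, 0.0312, 0.1544]
eef_rot: [0.0, 0.991, 0.135, 0.0]
wrist_force: [0.2, -0.2, -4.7]
opening: 0.697
grasp_force: 72.3
d [ 0.0002 -0.0007  0.0023] r [-0.     -0.     -0.0005] t 33.48 q6 1.17
```

View pics/side3.png

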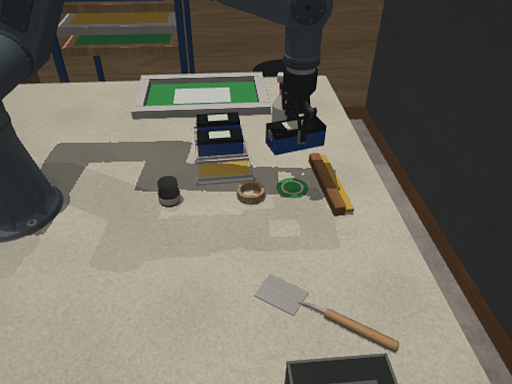

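View pics/top3.png

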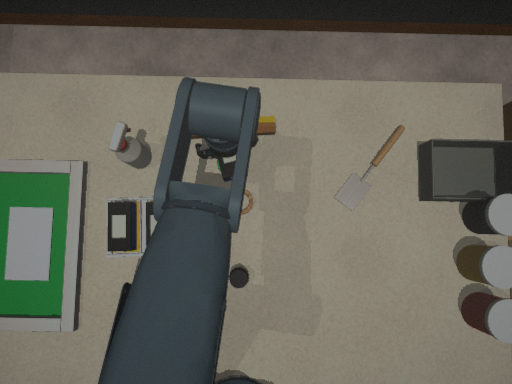

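The side view shows the case held level above the pad (case at (296,134), pad at (292,187)), and the two quiet cases in their bays at about (218,122) and (219,138). The top view is mostly hidden by the arm, but the spray bottle, jar and ink knife are where they were.

```bash
python3 -c "
from bench import ctrl, imaging
print(ctrl.hand_in())"
```

```text
the job is handed in; nothing more can be done
None
```

I handed the job in at about 33 s. By wrist torque, the third case (furthest right at the start) rattles: it is held level about 14 cm above the green pad, with the two quiet cases standing in bay0 and bay1. No verdict came back.

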